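# Put the swapped stall goods back with their own kind

## Task

Customers have put the loose jar, thread spool and gift box back in the wrong baskets: put each one in the open front pocket of the basket that holds stock of its own kind, standing upright on the pocket's floor. Park one of them on top of the upturned red basket first to make room, letting go of it there. Lift them over the lips, keep them upright, set them down rather than dropping them, and leave the tape roll, stapler and calculator where they are.

Things in the scene. Friction and masses are not known exactly. Their poses are not given: they have to be found in the camera images.
- jar_mid (a point): loose amber bead jar with a white cap, round, 50 mm in diameter up to 66 mm, cap 46 mm in diameter, 88 mm tall, about 150 g; point on its axis half-way up (44 mm above its underside), z up. It starts upright in the front pocket of a wrong basket.
- spool_mid (a point): loose thread spool, round, grey winding 48 mm in diameter between 5 mm thick wooden end discs 44 mm in diameter, 72 mm tall, about 90 g; point on its axis half-way up (36 mm above its underside), z up. It starts upright in the front pocket of a wrong basket.
- giftbox_mid (a point): loose closed cardboard gift box (lid does not come off), 46 mm along its x, 48 mm along its y (lid, the upper 24 mm: 42 x 44 mm), 76 mm tall, about 100 g; point at its centre half-way up (38 mm above its underside), z up. It starts upright in the front pocket of a wrong basket, turned at most about 0.1 rad relative to it.
- jar_spot (a point): fixed green basket stocked with two amber jars with white caps, 210 x 90 mm. Point: centre of the floor, 4 mm over the counter, of its open front pocket, 84 x 84 mm inside. Lip round it at -x and both sides: 3 mm thick, top 16 mm over the counter; wall at +x 40 mm high; behind it, 52 to 157 mm off in +x, the stock, fixed, as tall as its loose kind. Unturned, x points away from the robot, y left; turns with the basket.
- spool_spot (a point): fixed green basket stocked with two thread spools, 210 x 90 mm. Point: centre of the floor, 4 mm over the counter, of its open front pocket, 84 x 84 mm inside. Lip round it at -x and both sides: 3 mm thick, top 16 mm over the counter; wall at +x 40 mm high; behind it, 52 to 157 mm off in +x, the stock, fixed, as tall as its loose kind. Unturned, x points away from the robot, y left; turns with the basket.
- giftbox_spot (a point): fixed green basket stocked with two cardboard gift boxes, 210 x 90 mm. Point: centre of the floor, 4 mm over the counter, of its open front pocket, 84 x 84 mm inside. Lip round it at -x and both sides: 3 mm thick, top 16 mm over the counter; wall at +x 40 mm high; behind it, 52 to 157 mm off in +x, the stock, fixed, as tall as its loose kind. Unturned, x points away from the robot, y left; turns with the basket.
- stand_top (a point): upturned red basket, fixed, 120 x 120 mm and 50 mm high, empty at the start: the parking place. This point is the centre of its flat top (112 x 112 mm). Its x and y axes run along its sides.
- tape: bystander: roll of tape lying flat, 90 mm in diameter, 40 mm high; origin at the centre of its underside.
- stapler: bystander: stapler, 115 mm long along its y, 34 mm wide, 38 mm high; origin at the centre of its underside.
- calculator: bystander: desk calculator, 110 x 75 mm, 15 mm high; origin at the centre of its underside.
Things that resemble listed ones, but are neither listed nor needed, are in the scene too. What is shaped like the part that bears giftbox_mid but pink or purple is not meant.

How it is judged:
On the way:
1. one of the three things stands parked, upright and let go, on the upturned red basket (((horizontal distance between jar_mid and stand_top below 0.05 m and z of jar_mid in the frame of stand_top between 0.038 and 0.05 m and angle between jar_mid's own z axis and vertical below 0.12 rad and linear speed of jar below 0.03 m/s and contact force between the fingers and jar below 0.1 N) or (horizontal distance between spool_mid and stand_top below 0.05 m and z of spool_mid in the frame of stand_top between 0.03 and 0.042 m and angle between spool_mid's own z axis and vertical below 0.12 rad and linear speed of spool below 0.03 m/s and contact force between the fingers and spool below 0.1 N) or (horizontal distance between giftbox_mid and stand_top below 0.05 m and z of giftbox_mid in the frame of stand_top between 0.032 and 0.044 m and angle between giftbox_mid's own z axis and vertical below 0.12 rad and linear speed of giftbox below 0.03 m/s and contact force between the fingers and giftbox below 0.1 N))), for 0.2 s.
At the end, for the whole second after the job is handed in: Jar, spool and gift box each stand in the front pocket of the basket with their own kind: within 30 mm of the pocket's centre, on its floor within 6 mm in height, upright within 0.12 rad, let go and at rest (horizontal distance between jar_mid and jar_spot below 0.03 m and z of jar_mid in the frame of jar_spot between 0.038 and 0.05 m and angle between each of jar_mid, spool_mid, giftbox_mid's own z axis and vertical below 0.12 rad and linear speed of each of jar, spool, giftbox below 0.03 m/s and contact force between the fingers and jar below 0.1 N and horizontal distance between spool_mid and spool_spot below 0.03 m and z of spool_mid in the frame of spool_spot between 0.03 and 0.042 m and contact force between the fingers and spool below 0.1 N and horizontal distance between giftbox_mid and giftbox_spot below 0.03 m and z of giftbox_mid in the frame of giftbox_spot between 0.032 and 0.044 m and contact force between the fingers and giftbox below 0.1 N); the robot touches nothing.
It fails at once if one of the three things is tipped over (more than 0.7 rad) (angle between any of jar_mid, spool_mid, giftbox_mid's own z axis and vertical above 0.7 rad).
It fails at once if one of the three things is dropped (falls faster than 0.7 m/s, as from more than 25 mm) ((linear speed of jar above 0.7 m/s and contact force between the fingers and jar below 0.05 N) or (linear speed of spool above 0.7 m/s and contact force between the fingers and spool below 0.05 N) or (linear speed of giftbox above 0.7 m/s and contact force between the fingers and giftbox below 0.05 N)).
It fails at once if the tape roll, stapler or calculator is moved more than 25 mm (distance of any of tape, stapler, calculator from where it was at the start of the episode above 0.025 m).
It also fails if it takes over 112 s, if anything falls off the work surface, if the arm or the gripper's body presses on something with over 40 N, if the wrist force passes 120 N, or if a joint passes its speed limit or range.

## Robot

A 6-joint arm with a two-finger parallel gripper is mounted at the origin on the work surface. World frame = base frame: x ahead of the robot, y to its left, z up, the work surface at z = 0. Lengths are in m, angles in rad, forces in N, time in s.
With the tool pointing down it reaches from about 0.325 to 0.9 m from the base axis. Payload 3.5 kg.
Tool frame: the origin (TCP) lies midway between the tips of the shut fingers; the grasp point (between the pads) lies 19 mm behind it; z points along the fingers, y is the line along which they close (so a half turn about z gives the same grasp; the last joint's range is limited). The gripper opens to 85 mm and grips with 20 to 120 N. Pads are 22 mm wide; open, the fingers measure 114 mm over their backs; the gripper's body (76 mm by 85 mm) begins 54 mm behind the grasp point. The pads swing forward as they close: fully open they stand 13 mm farther back than shut.
Start: joints at [-0.103, 0.276, -0.026, 1.268, 0, 1.467], TCP at [0.625, -0, 0.231] pointing down, gripper open.
Joint ranges: [-3.12, 3.12], [-0.85, 1.88], [-1.08, 1.24], [-1.95, 2.15], [-1.57, 1.53], [-3.14, 3.14]. Speed limits (rad/s): [2.57, 2.57, 3.14, 3.14, 3.14, 3.14].

## Interface

Orientations are given as a 3x3 rotation matrix whose columns are the frame's x, y, z axes.
In Python, from cell import manip gives the robot as it stands. The module is installed in compiled form; this text tells all that it offers.
- The arm moves only by the tool play_rows, never from a script. Its argument "motion" is a list of rows, each a list of 3 entries, a list of its own where there are three numbers: the shift along the tool's x, y, z in m, then the turn about the tool's z in degrees, then the opening, from 0 (shut) to 1 (fully open). A call has 1 to 12 rows; each row is the pose to reach, as a shift and turn from the pose commanded when the call began, along the tool's axes at that moment; what a row does not reach only later rows make up. A row lasts 1/10 s, in which the tool goes at most 50 mm and 8.59 degrees, less where a joint would pass 70% of its speed; a pose out of reach is approached as far as the arm can. A call with a gripper value outside its range is refused whole. The fingers move at their own pace and stop on an object; the grip force is fixed at half the most. Time passes only in rows, so rows that repeat a pose let the fingers close. It gives the time, the measured TCP pose, the force, the opening and the grip force at its end, in the units of the state.
- manip.get_state(): the state, without advancing time (a new reading comes with each control period).
- manip.snapshot(name): name is "scene" or "side" or "wrist"; returns a dict with "img" (384x512x3 uint8, red, green, blue), "K" (3x3 intrinsics, pixels), "position" and "rotation" of the camera in the world; the wrist camera has in their place "mount" (4x4, takes a point from camera to tool coordinates, whose origin is the TCP and whose axes are the flange's). Camera axes: x right, y down, z forward; pixel columns grow to the right and rows downward; lengths in m; the calibration is good to about 2 mm. A picture is of the moment at which its call begins: read the wrist's pose just before it. There is no depth.
- manip.finish_job(): hands the job in; it is judged then, once.
Trained networks look in a picture, given as the dict that the camera call returned (one of the last four; its "shot" number tells which), for a name from the list of things; names that differ only in an ending like _2 or _b are one class to them, and where a whole thing is asked for, a point or a joint stands for the part that bears it (a point fixed in the world has none). Each returns a list of dicts, best first, with "p" (0 to 1); they miss things now and then, are a little off and sometimes report something else, mostly with a low value. They report only what shows in the picture. A call takes as long as a camera call. They do not tell look-alikes from the thing itself.
- manip.find_in(picture, target): "rect" ([centre column, centre row, width, height] in pixels, round what is visible of it).
- manip.regions_of(picture, target): "pixels" (384x512 bool, what is visible of it) and "rect" ([centre column, centre row, width, height] in pixels, round what is visible of it).
The state is a dict: "t": time; "joint_positions": joint angles; "joint_velocities": joint speeds; "tau": joint torques, N m; "tcp_pos": TCP position; "eef_rot": TCP orientation; "force": force on the tool from outside, world axes, zero at the start; "wrist_torque": the same for the moment, N m; "grip_width": finger opening in m; "gripper_force": force on a finger pad.
Only numpy, scipy, OpenCV 4.12 (cv2) and the standard library are available. Lean on these libraries where they do the work, as an engineer would, in place of code of your own. Each camera call takes 0.05 s, during which the arm holds its last target. There are 200 camera calls.

## Working session

There is one attempt and no reset: what is moved stays moved. The work goes in short steps, Python scripts to look and compute and a tool call to move; the robot and the scene stay as the last step left them, time stands still between calls to the robot, and variables do not carry over. Pictures are saved under pics/ and viewed, at most 14 in all, crops included, and the job is handed in when it is done.

Besides the shell and the picture viewer there is one more tool, called after "Request:" as name([rows], argument=value, ...), one row to a line, values as JSON. play_rows: Moves the arm, as the interface text tells. Its arguments: {"type":"object","properties":{"motion":{"type":"array","items":{"type":"array"}}},"required":["motion"]}

```bash
mkdir -p pics; cat > h.py <<'E'
import numpy as np, cv2
from cell import manip
def snap(n,save=None):
    s=manip.get_state(); p=manip.snapshot(n)
    if n=="wrist":
        T=np.eye(4);T[:3,:3]=s["eef_rot"];T[:3,3]=s["tcp_pos"];T=T@np.array(p["mount"])
        p["R"],p["o"]=T[:3,:3],T[:3,3]
    else: p["R"],p["o"]=np.array(p["rotation"]),np.array(p["position"])
    if save: cv2.imwrite("pics/"+save+".png",p["img"][:,:,::-1])
    return p
def toplane(p,uv,z):
    uv=np.atleast_2d(np.asarray(uv,float))
    d=np.c_[uv,np.ones(len(uv))]@np.linalg.inv(p["K"]).T@p["R"].T
    return p["o"]+d*((z-p["o"][2])/d[:,2:])
def pix(p,X):
    c=(np.atleast_2d(X)-p["o"])@p["R"]; c=c@np.array(p["K"]).T
    return c[:,:2]/c[:,2:]
E
python3 - <<'E'
from h import *
s=manip.get_state();print(s["tcp_pos"],s["eef_rot"],s["t"])
for n in("scene","side"):
    p=snap(n,n);print(n,p["o"],p["R"][:,2])
    for t in("jar_mid","spool_mid","giftbox_mid","stand_top","jar_spot","spool_spot","giftbox_spot","tape","stapler","calculator"):
        try:
            for r in manip.find_in(p,t)[:4]:
                print(t,np.round(r["p"],2),np.round(r["rect"]),toplane(p,r["rect"][:2],.04).round(3))
        except Exception as e: print(t,e)
E
```

```text
[6.24182726e-01 7.79203200e-05 2.30117828e-01] [[-2.85016484e-09  9.99997312e-01 -2.31880106e-03]
 [ 9.99999968e-01  5.90040250e-07  2.53229356e-04]
 [ 2.53230043e-04 -2.31880098e-03 -9.99997280e-01]] 0.0
scene [1.16949155 0.5576731  1.50060493] [-0.40806734 -0.343005   -0.84606655]
jar_mid 0.62 [258. 233.  13.  24.] [[0.587 0.083 0.04 ]]
spool_mid 0.82 [324. 259.  15.  23.] [[0.525 0.31  0.04 ]]
giftbox_mid 0.85 [173. 175.  18.  29.] [[ 0.596 -0.305  0.04 ]]
giftbox_mid 0.77 [130. 167.  22.  25.] [[ 0.667 -0.455  0.04 ]]
giftbox_mid 0.64 [171. 142.  14.  21.] [[ 0.49  -0.419  0.04 ]]
giftbox_mid 0.34 [245. 257.  57.  52.] [[0.681 0.106 0.04 ]]
stand_top 0.56 [227. 206.  54.  43.] [[ 0.571 -0.067  0.04 ]]
jar_spot 0.76 [159. 190.  61.  36.] [[ 0.673 -0.3    0.04 ]]
spool_spot 0.79 [245. 258.  57.  52.] [[0.684 0.109 0.04 ]]
spool_spot 0.38 [243. 154.   9.  12.] [[ 0.363 -0.167  0.04 ]]
giftbox_spot 0.62 [310. 275.  62.  55.] [[0.6  0.31 0.04]]
tape 0.67 [342. 217.  27.  29.] [[0.357 0.27  0.04 ]]
calculator 0.7 [361. 276.  35.  37.] [[0.5   0.439 0.04 ]]
side [-0.06761608 -0.73937279
[... 196 characters left out ...]
.  15.] [[0.451 0.363 0.04 ]]
giftbox_mid 0.92 [356. 255.  23.  36.] [[ 0.579 -0.311  0.04 ]]
giftbox_mid 0.87 [419. 272.  27.  35.] [[ 0.666 -0.447  0.04 ]]
giftbox_mid 0.87 [362. 300.  23.  40.] [[ 0.481 -0.422  0.04 ]]
stand_top 0.56 [293. 223.  56.  50.] [[ 0.524 -0.118  0.04 ]]
jar_spot 0.76 [375. 249.  85.  62.] [[ 0.639 -0.326  0.04 ]]
spool_spot 0.73 [285. 179.  63.  51.] [[0.639 0.063 0.04 ]]
spool_spot 0.35 [178. 186.  25.  20.] [[0.331 0.23  0.04 ]]
giftbox_spot 0.68 [233. 154.  63.  42.] [[0.582 0.29  0.04 ]]
tape 0.58 [176. 189.  27.  25.] [[0.32  0.222 0.04 ]]
stapler 0.67 [268. 285.  32.  42.] [[ 0.328 -0.257  0.04 ]]
calculator 0.68 [193. 155.  38.  16.] [[0.46  0.369 0.04 ]]
```

View pics/scene.png

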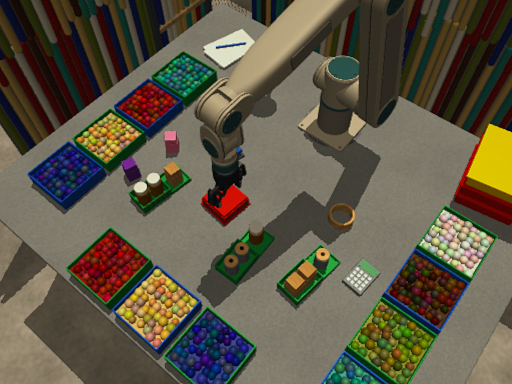

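View pics/side.png

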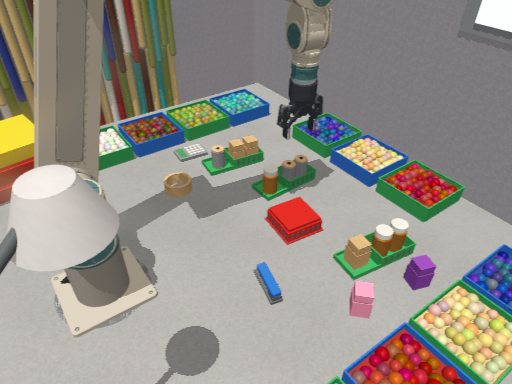

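```bash
cat >> h.py <<'E'
from scipy.optimize import minimize
def shell(b):
    x,y,a=b; P=[]
    for X,H in((-.045,.016),(.042,.040),(.165,.040)):
        P+=[(X,Y,Z) for Y in(-.045,.045) for Z in(0,H)]
    P=np.array(P); c,s=np.cos(a),np.sin(a)
    return np.c_[x+c*P[:,0]-s*P[:,1], y+s*P[:,0]+c*P[:,1], P[:,2]]
def green(p,guess,pad=8):
    hsv=cv2.cvtColor(p["img"],cv2.COLOR_RGB2HSV)
    m=cv2.inRange(hsv,(50,110,40),(80,255,255))
    q=pix(p,shell(guess)); roi=np.zeros_like(m)
    cv2.fillConvexPoly(roi,cv2.convexHull(q.astype(np.int32)),255)
    roi=cv2.dilate(roi,np.ones((2*pad+1,)*2,np.uint8))
    m=cv2.morphologyEx(m&roi,cv2.MORPH_OPEN,np.ones((2,2),np.uint8))
    return np.argwhere(m>0)[:,::-1].astype(np.float32)
def fit(ps,guess,pad=8):
    hs=[cv2.convexHull(green(p,guess,pad)) for p in ps]
    def cost(b):
        t=0
        for p,h in zip(ps,hs):
            m=cv2.convexHull(pix(p,shell(b)).astype(np.float32))
            i=cv2.intersectConvexConvex(m,h)[0]; t+=1-i/(cv2.contourArea(m)+cv2.contourArea(h)-i)
        return t
    sx=np.array(guess)+np.array([[0,0,0],[.02,0,0],[0,.02,0],[0,0,.15]])
    r=minimize(cost,guess,method="Nelder-Mead",options=dict(initial_simplex=sx,xatol=1e-4,fatol=1e-5,maxiter=600))
    return r.x,r.fun
def tri(obs):
    A=[];B=[]
    for p,uv in obs:
        d=p["R"]@np.linalg.inv(p["K"])@np.r_[uv,1]; d/=np.linalg.norm(d); M=np.eye(3)-np.outer(d,d); A.append(M);B.append(M@p["o"])
    return np.linalg.lstsq(np.vstack(A),np.hstack(B),rcond=None)[0]
E
python3 - <<'E'
from h import *
a,b=snap("scene"),snap("side")
for n,g in(("jar",(.59,-.308,.0)),("spool",(.59,.087,.1)),("gift",(.53,.315,.0))):
    r,f=min((fit([a,b],(g[0],g[1],g[2]+d),12) for d in(-.3,0,.3)),key=lambda t:t[1]); print(n,r.round(4),round(f,3))
for n,u,v in(("gift",(173,175),(356,255)),("jar",(258,233),(270,179)),("spool",(324,259),(218,155))): print(n,tri([(a,u),(b,v)]).round(3))
# stand: red mask
for p in(a,b):
    hsv=cv2.cvtColor(p["img"],cv2.COLOR_RGB2HSV); m=cv2.inRange(hsv,(0,180,150),(6,255,255))|cv2.inRange(hsv,(175,180,150),(180,255,255))
    c=pix(p,[.54,-.1,.05])[0].astype(int); r=np.zeros_like(m); cv2.circle(r,tuple(map(int,c)),50,255,-1)
    q=np.argwhere((m&r)>0)[:,::-1]; w=toplane(p,q,.05)[:,:2].astype(np.float32); print("stand",cv2.minAreaRect(w),len(q))
E
```

```text
jar [ 0.5917 -0.3114 -0.1329] 0.367
spool [0.5984 0.0886 0.0047] 0.391
gift [ 0.5259  0.3074 -0.1287] 0.275
gift [ 0.589 -0.309  0.031]
jar [0.591 0.085 0.048]
spool [0.53  0.312 0.045]
stand ((0.5636555552482605, -0.085037462413311), (0.11635828018188477, 0.14536790549755096), 72.95703125) 499
stand ((0.5270358920097351, -0.11309821903705597), (0.15467305481433868, 0.14175951480865479), 82.7830810546875) 1303
```

Request:
play_rows([
  [[0.02,-0.01,-0.03],-8,1],
  [[0.05,-0.02,-0.07],-16,1],
  [[0.085,-0.03,-0.07],-24,1],
  [[0.085,-0.03,-0.07],-32,1],
  [[0.085,-0.03,-0.07],-40,1],
  [[0.085,-0.03,-0.07],-48,1],
  [[0.085,-0.03,-0.07],-56,1],
  [[0.085,-0.03,-0.07],-64,1],
  [[0.085,-0.03,-0.07],-72,1],
  [[0.085,-0.03,-0.07],-80,1],
  [[0.085,-0.03,-0.07],-88,1],
  [[0.085,-0.03,-0.07],-90,1],
])

```text
t: 2.4
tcp_pos: [0.595, 0.085, 0.3013]
eef_rot: [[-1.0, -0.003, 0.0], [-0.003, 1.0, -0.0], [-0.0, -0.0, -1.0]]
force: [-0.4, -0.7, 0.2]
grip_width: 0.0855
gripper_force: 0.0
```

```bash
cat > look.py <<'E'
from h import *
import sys
def main(name,guess,save):
    s=manip.get_state();print("tcp",s["tcp_pos"].round(4),"j6",round(s["joint_positions"][5],3),"t",s["t"]);print(np.array(s["eef_rot"]).round(3))
    p=snap("wrist",save);print("cam",p["o"].round(3),p["R"][:,2].round(2))
    for n in("jar_mid","spool_mid","giftbox_mid"):
        for r in manip.regions_of(p,n)[:4]:
            if r["p"]<.25: continue
            u=r["rect"]; print(n,round(r["p"],2),np.round(u),toplane(p,u[:2],.045).round(3))
    if guess:
        r,f=fit([p],guess,20);print("basket",r.round(4),round(f,3))
    return p
if __name__=="__main__":
    main(None,eval(sys.argv[1]) if len(sys.argv)>1 else None,sys.argv[2])
E
python3 look.py "(.598,.0886,.0047)" w1
```

```text
tcp [0.595  0.085  0.3013] j6 0.031 t 2.4
[[-1.    -0.003  0.   ]
 [-0.003  1.    -0.   ]
 [-0.    -0.    -1.   ]]
cam [0.524 0.084 0.444] [ 0.29  0.   -0.96]
jar_mid 0.83 [251. 160.  40.  48.] [[0.595 0.079 0.045]]
jar_mid 0.68 [496.  70.  31.  90.] [[0.485 0.372 0.045]]
spool_mid 0.82 [432. 108.  70.  43.] [[0.53  0.303 0.045]]
basket [0.6017 0.0882 0.0174] 0.031
```

View pics/w1.png

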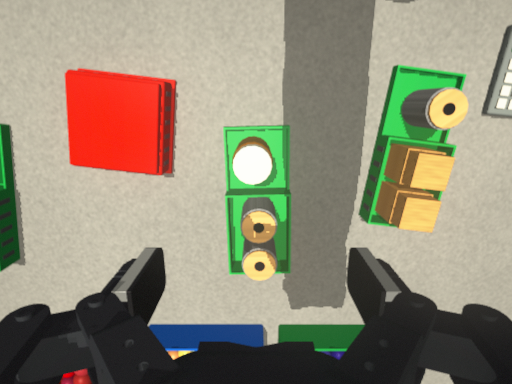

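```bash
python3 - <<'E'
from h import *
p=snap("wrist")
print("gift",fit([p],(.526,.307,-.129),20)[0].round(4))
def cen(mask,c,rad,z):
    r=np.zeros_like(mask);cv2.circle(r,c,rad,255,-1);q=np.argwhere((mask&r)>0)[:,::-1]
    (u,v),R=cv2.minEnclosingCircle(q.astype(np.float32)); return (round(u),round(v),round(R)),toplane(p,(u,v),z).round(4),q
hsv=cv2.cvtColor(p["img"],cv2.COLOR_RGB2HSV)
w=cv2.inRange(hsv,(0,0,200),(180,40,255)); print("jar cap",cen(w,(252,165),35,.092)[:2])
m=cv2.inRange(hsv,(0,180,200),(8,255,255))|cv2.inRange(hsv,(172,180,200),(180,255,255))
q=cen(m,(118,122),75,.05)[2]; print("stand px",cv2.minAreaRect(q.astype(np.float32)))
wq=toplane(p,q,.05)[:,:2].astype(np.float32); print("stand",cv2.minAreaRect(wq))
print(toplane(p,[(447,109)],.076))
E
```

```text
gift [ 0.5286  0.3064 -0.1242]
jar cap ((243, 165, 28), array([[0.5932, 0.0702, 0.092 ]]))
stand px ((114.68771362304688, 121.40442657470703), (109.77235412597656, 96.10192108154297), 6.709836959838867)
stand ((0.5493219494819641, -0.08313297480344772), (0.12914827466011047, 0.11741823703050613), 83.48674774169922)
[[0.53099718 0.30320885 0.076     ]]
```

Request:
play_rows([
  [[0.002,-0.005,0.05],0,1],
  [[0.002,-0.005,0.1],0,1],
  [[0.002,-0.005,0.15],0,1],
  [[0.002,-0.005,0.19],0,1],
  [[0.002,-0.005,0.23],0,1],
  [[0.002,-0.005,0.26],0,1],
  [[0.002,-0.005,0.269],0,1],
  [[0.002,-0.005,0.269],0,1],
  [[0.002,-0.005,0.269],0,0.4],
  [[0.002,-0.005,0.269],0,0.4],
  [[0.002,-0.005,0.269],0,0.4],
  [[0.002,-0.005,0.269],0,0.4],
])

```text
t: 3.85
tcp_pos: [0.5953, 0.0803, 0.0348]
eef_rot: [[-1.0, -0.0, 0.005], [-0.0, 1.0, 0.001], [-0.005, 0.001, -1.0]]
force: [-0.2, 1.1, 6.8]
grip_width: 0.0484
gripper_force: 62.8
```

Request:
play_rows([
  [[0,0,0],0,0.2],
  [[0,0,0],0,0.2],
  [[0,0,0],0,0.2],
  [[0,0,0],0,0.2],
])

```text
t: 4.25
tcp_pos: [0.5953, 0.0803, 0.0349]
eef_rot: [[-1.0, -0.0, 0.005], [-0.0, 1.0, 0.0], [-0.005, 0.0, -1.0]]
force: [-0.8, 0.5, 6.3]
grip_width: 0.0488
gripper_force: 62.8
```

Request:
play_rows([
  [[0,0,-0.02],0,0.2],
  [[0,0,-0.05],0,0.2],
  [[0,0,-0.085],0,0.2],
  [[0,0,-0.12],0,0.2],
  [[0.01,-0.03,-0.12],0,0.2],
  [[0.02,-0.07,-0.12],0,0.2],
  [[0.03,-0.11,-0.12],0,0.2],
  [[0.04,-0.15,-0.12],0,0.2],
  [[0.046,-0.171,-0.12],0,0.2],
  [[0.046,-0.171,-0.12],0,0.2],
  [[0.046,-0.171,-0.12],0,0.2],
])

```text
t: 5.35
tcp_pos: [0.5466, -0.0912, 0.1523]
eef_rot: [[-1.0, 0.001, -0.0], [0.001, 1.0, 0.001], [0.0, 0.001, -1.0]]
force: [0.4, -0.4, -2.0]
grip_width: 0.0483
gripper_force: 62.4
```

```bash
python3 - <<'E'
from h import *
s=manip.get_state();print(s["tcp_pos"],s["grip_width"],s["force"]); 
a=snap("wrist");b=snap("side")
cv2.imwrite("pics/c1.png",np.hstack([a["img"][:,:,::-1][:,:,:],cv2.resize(b["img"][100:292,200:400,::-1],(400,384))])[:, :800] if 0 else np.hstack([cv2.resize(a["img"][:,:,::-1],(400,300)),cv2.resize(b["img"][130:280,200:400,::-1],(400,300))]))
E
```

```text
[ 0.54663817 -0.09116063  0.15233508] 0.04829942161818146 [ 0.36928142 -0.44484631 -1.9546428 ]
```

View pics/c1.png

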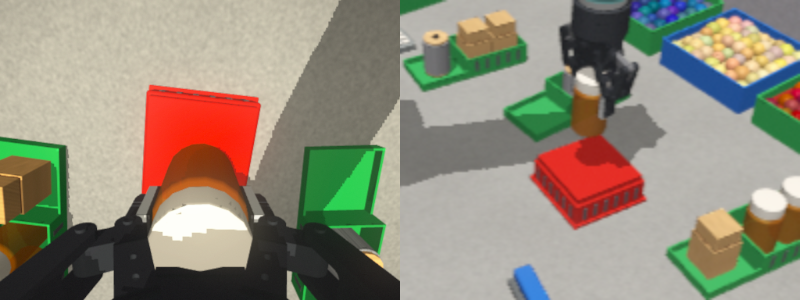

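Request:
play_rows([
  [[0,0,0.02],0,0.2],
  [[0,0,0.04],0,0.2],
  [[0,0,0.055],0,0.2],
  [[0,0,0.063],0,0.2],
  [[0,0,0.068],0,0.2],
  [[0,0,0.07],0,0.2],
  [[0,0,0.071],0,0.2],
  [[0,0,0.071],0,0.2],
  [[0,0,0.071],0,0.2],
])

```text
t: 6.35
tcp_pos: [0.5476, -0.0912, 0.082]
eef_rot: [[-1.0, 0.0, 0.001], [0.0, 1.0, -0.0], [-0.001, -0.0, -1.0]]
force: [-0.0, -0.2, -0.9]
grip_width: 0.0482
gripper_force: 62.5
```

Request:
play_rows([
  [[0,0,0],0,0.7],
  [[0,0,0],0,1],
  [[0,0,0],0,1],
  [[0,0,0],0,1],
  [[0,0,0],0,1],
  [[0,0,-0.03],0,1],
  [[0,0,-0.08],0,1],
  [[0,0,-0.13],0,1],
  [[0,0,-0.18],0,1],
  [[0,0,-0.22],0,1],
  [[0,0,-0.22],0,1],
  [[0,0,-0.22],0,1],
])

```text
t: 7.55
tcp_pos: [0.5478, -0.0912, 0.3027]
eef_rot: [[-1.0, -0.0, 0.003], [-0.0, 1.0, -0.001], [-0.003, -0.001, -1.0]]
force: [1.0, 0.0, -0.6]
grip_width: 0.0854
gripper_force: 0.0
```

```bash
python3 look.py "(.5917,-.3114,-.133)" w2
```

```text
tcp [ 0.5478 -0.0912  0.3027] j6 -0.281 t 7.55
[[-1.    -0.     0.003]
 [-0.     1.    -0.001]
 [-0.003 -0.001 -1.   ]]
cam [ 0.476 -0.091  0.445] [ 0.29 -0.   -0.96]
jar_mid 0.95 [255. 167.  47.  54.] [[ 0.559 -0.093  0.045]]
spool_mid 0.41 [507.  14.  10.  23.] [[0.38  0.196 0.045]]
giftbox_mid 0.82 [ 95. 190.  62.  50.] [[ 0.59  -0.307  0.045]]
giftbox_mid 0.81 [ 22. 246.  45.  60.] [[ 0.671 -0.422  0.045]]
basket [ 0.594  -0.3084 -0.1494] 0.187
```

View pics/w2.png

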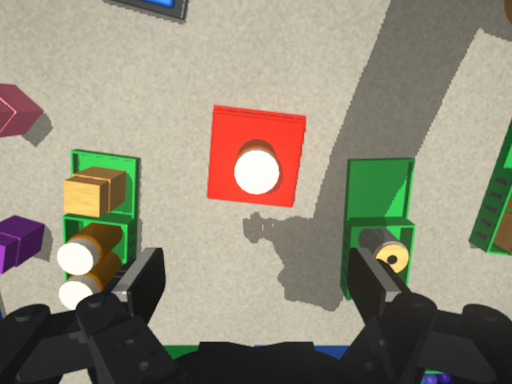

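Request:
play_rows([
  [[0.002,0.045,0],1,1],
  [[0.004,0.09,0],2,1],
  [[0.006,0.135,0],3,1],
  [[0.008,0.18,0],4,1],
  [[0.01,0.225,0],5,1],
  [[0.012,0.27,0],6,1],
  [[0.015,0.315,0],7,1],
  [[0.017,0.36,0],7,1],
  [[0.017,0.394,0],7,1],
  [[0.017,0.394,0],7,1],
  [[0.017,0.394,0],7,1],
  [[0.017,0.394,0],7,1],
])

```text
t: 8.95
tcp_pos: [0.5296, 0.302, 0.3002]
eef_rot: [[-0.992, 0.123, -0.002], [0.123, 0.992, -0.001], [0.002, -0.001, -1.0]]
force: [0.4, -0.4, 0.4]
grip_width: 0.0854
gripper_force: 0.0
```

```bash
python3 look.py "(.5286,.3064,-.124)" w3
```

```text
tcp [0.5296 0.302  0.3002] j6 0.535 t 8.95
[[-0.992  0.123 -0.002]
 [ 0.123  0.992 -0.001]
 [ 0.002 -0.001 -1.   ]]
cam [0.459 0.311 0.443] [ 0.28 -0.04 -0.96]
spool_mid 0.78 [258. 163.  43.  41.] [[0.534 0.304 0.045]]
basket [ 0.5293  0.3061 -0.1222] 0.029
```

View pics/w3.png

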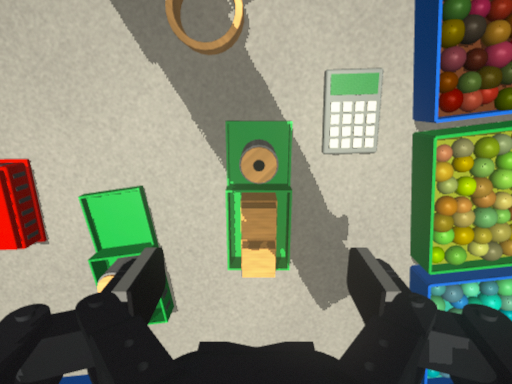

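Request:
play_rows([
  [[0,0.003,0.05],0,1],
  [[0,0.003,0.1],0,1],
  [[0,0.003,0.15],0,1],
  [[0,0.003,0.19],0,1],
  [[0,0.003,0.23],0,1],
  [[0,0.003,0.26],0,1],
  [[0,0.003,0.272],0,1],
  [[0,0.003,0.274],0,1],
  [[0,0.003,0.274],0,0.2],
  [[0,0.003,0.274],0,0.2],
  [[0,0.003,0.274],0,0.2],
  [[0,0.003,0.274],0,0.2],
])

```text
t: 10.35
tcp_pos: [0.5325, 0.3068, 0.0298]
eef_rot: [[-0.993, 0.122, 0.004], [0.122, 0.993, 0.002], [-0.004, 0.002, -1.0]]
force: [0.2, -0.4, 6.9]
grip_width: 0.0472
gripper_force: 61.6
```

Request:
play_rows([
  [[0,0,0],0,0.2],
  [[0,0,0],0,0.2],
  [[0,0,0],0,0.2],
])

```text
t: 10.65
tcp_pos: [0.5325, 0.3068, 0.0298]
eef_rot: [[-0.993, 0.122, 0.004], [0.122, 0.993, 0.002], [-0.004, 0.002, -1.0]]
force: [-0.8, -0.3, 6.4]
grip_width: 0.047
gripper_force: 61.6
```

Request:
play_rows([
  [[0,0,-0.02],0,0.2],
  [[0,0,-0.05],0,0.2],
  [[0,0,-0.085],0,0.2],
  [[0,0,-0.12],0,0.2],
  [[-0.015,-0.035,-0.12],-1,0.2],
  [[-0.035,-0.075,-0.12],-3,0.2],
  [[-0.055,-0.115,-0.12],-5,0.2],
  [[-0.075,-0.155,-0.12],-7,0.2],
  [[-0.09,-0.19,-0.12],-8,0.2],
  [[-0.095,-0.2085,-0.12],-8,0.2],
  [[-0.095,-0.2085,-0.12],-8,0.2],
  [[-0.095,-0.2085,-0.12],-8,0.2],
])

```text
t: 11.85
tcp_pos: [0.5991, 0.0874, 0.1475]
eef_rot: [[-1.0, -0.017, -0.0], [-0.017, 1.0, 0.001], [0.0, 0.001, -1.0]]
force: [0.3, 0.4, -0.1]
grip_width: 0.047
gripper_force: 61.8
```

```bash
python3 - <<'E'
from h import *
a=snap("wrist","c2")
E
```

```text
(no output)
```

View pics/c2.png

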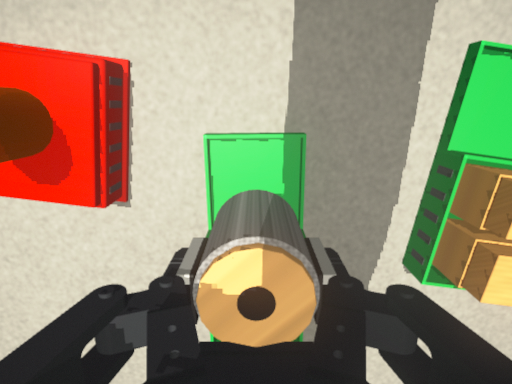

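Request:
play_rows([
  [[-0.003,0,0.03],0,0.2],
  [[-0.003,0,0.06],0,0.2],
  [[-0.003,0,0.085],0,0.2],
  [[-0.003,0,0.1],0,0.2],
  [[-0.003,0,0.11],0,0.2],
  [[-0.003,0,0.115],0,0.2],
  [[-0.003,0,0.1175],0,0.2],
  [[-0.003,0,0.1175],0,0.2],
  [[-0.003,0,0.1175],0,0.2],
])

```text
t: 12.8
tcp_pos: [0.6032, 0.0875, 0.0309]
eef_rot: [[-1.0, -0.017, 0.002], [-0.017, 1.0, 0.0], [-0.002, 0.0, -1.0]]
force: [-0.1, 0.4, -0.8]
grip_width: 0.0472
gripper_force: 61.8
```

Request:
play_rows([
  [[0,0,0.0015],0,0.2],
  [[0,0,0.0015],0,0.2],
  [[0,0,0.0015],0,0.7],
  [[0,0,0.0015],0,1],
  [[0,0,0.0015],0,1],
  [[0,0,0.0015],0,1],
  [[0,0,-0.03],0,1],
  [[0,0,-0.08],0,1],
  [[0,0,-0.13],0,1],
  [[0,0,-0.18],0,1],
  [[0,0,-0.23],0,1],
  [[0,0,-0.27],0,1],
])

```text
t: 14.0
tcp_pos: [0.6027, 0.0875, 0.3033]
eef_rot: [[-1.0, -0.017, 0.003], [-0.017, 1.0, 0.0], [-0.003, 0.0, -1.0]]
force: [0.9, 0.5, -0.4]
grip_width: 0.0853
gripper_force: 0.0
```

Request:
play_rows([
  [[0,-0.045,0],1,1],
  [[0,-0.09,0],2,1],
  [[0,-0.135,0],3,1],
  [[0.003,-0.18,0],4,1],
  [[0.005,-0.225,0],5,1],
  [[0.007,-0.27,0],6,1],
  [[0.01,-0.315,0],7,1],
  [[0.01,-0.36,0],9,1],
  [[0.01,-0.396,0],9,1],
  [[0.01,-0.396,0],9,1],
  [[0.01,-0.396,0],9,1],
  [[0.01,-0.396,0],9,1],
])

```text
t: 15.2
tcp_pos: [0.599, -0.3076, 0.2996]
eef_rot: [[-0.99, 0.138, -0.001], [0.138, 0.99, 0.001], [0.001, 0.001, -1.0]]
force: [0.1, 0.1, -0.7]
grip_width: 0.0853
gripper_force: 0.0
```

```bash
python3 look.py "(.5917,-.3114,-.14)" w4; python3 - <<'E'
from h import *
p=snap("side")
for n in("jar_mid","spool_mid"):
    for r in manip.find_in(p,n)[:3]: print(n,r["p"],r["rect"])
E
```

```text
tcp [ 0.599  -0.3076  0.2996] j6 -0.432 t 15.2
[[-0.99   0.138 -0.001]
 [ 0.138  0.99   0.001]
 [ 0.001  0.001 -1.   ]]
cam [ 0.529 -0.298  0.442] [ 0.28 -0.04 -0.96]
jar_mid 0.57 [456.  88.  99.  53.] [[ 0.545 -0.055  0.045]]
giftbox_mid 0.88 [149.  81.  69.  61.] [[ 0.487 -0.421  0.045]]
giftbox_mid 0.82 [164. 225.  53.  56.] [[ 0.671 -0.444  0.045]]
giftbox_mid 0.61 [257. 154.  41.  47.] [[ 0.591 -0.305  0.045]]
basket [ 0.5942 -0.3098 -0.1385] 0.028
jar_mid 0.77 [291.1, 202.6, 20.2, 31.1]
spool_mid 0.72 [271.0, 179.4, 14.4, 24.6]
```

View pics/w4.png

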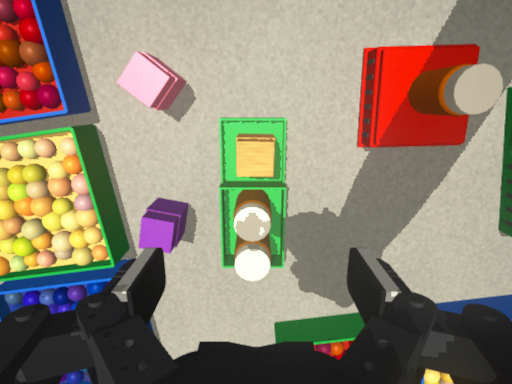

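Request:
play_rows([
  [[0.012,0.001,0.05],0,1],
  [[0.012,0.001,0.1],0,1],
  [[0.012,0.001,0.15],0,1],
  [[0.012,0.001,0.19],0,1],
  [[0.012,0.001,0.23],0,1],
  [[0.012,0.001,0.26],0,1],
  [[0.012,0.001,0.273],0,1],
  [[0.012,0.001,0.2755],0,1],
  [[0.012,0.001,0.2755],0,0.2],
  [[0.012,0.001,0.2755],0,0.2],
  [[0.012,0.001,0.2755],0,0.2],
  [[0.012,0.001,0.2755],0,0.2],
])

```text
t: 16.75
tcp_pos: [0.5894, -0.3073, 0.027]
eef_rot: [[-0.99, 0.139, 0.004], [0.139, 0.99, -0.003], [-0.005, -0.002, -1.0]]
force: [0.3, -1.4, 6.7]
grip_width: 0.047
gripper_force: 63.6
```

Request:
play_rows([
  [[0,0,0],0,0.2],
  [[0,0,0],0,0.2],
  [[0,0,0],0,0.2],
])

```text
t: 17.05
tcp_pos: [0.5894, -0.3073, 0.027]
eef_rot: [[-0.99, 0.139, 0.004], [0.139, 0.99, -0.003], [-0.005, -0.002, -1.0]]
force: [-0.5, 0.1, 6.4]
grip_width: 0.0469
gripper_force: 63.6
```

Request:
play_rows([
  [[0,0,-0.02],0,0.2],
  [[0,0,-0.05],0,0.2],
  [[0,0,-0.09],0,0.2],
  [[0,0,-0.13],0,0.2],
  [[0,0,-0.165],0,0.2],
  [[0,0,-0.19],0,0.2],
  [[0.005,0.02,-0.2],0,0.2],
  [[0.015,0.06,-0.2],0,0.2],
  [[0.025,0.1,-0.2],0,0.2],
  [[0.034,0.14,-0.2],0,0.2],
  [[0.043,0.18,-0.2],0,0.2],
  [[0.053,0.22,-0.2],0,0.2],
])

```text
t: 18.25
tcp_pos: [0.5638, -0.078, 0.2232]
eef_rot: [[-0.99, 0.139, -0.002], [0.139, 0.99, 0.001], [0.002, 0.001, -1.0]]
force: [0.1, 0.2, -1.2]
grip_width: 0.047
gripper_force: 62.9
```

Request:
play_rows([
  [[0.01,0.04,0],0,0.2],
  [[0.019,0.08,0],0,0.2],
  [[0.029,0.12,0],0,0.2],
  [[0.039,0.16,0],0,0.2],
  [[0.049,0.2,0],0,0.2],
  [[0.058,0.24,0],0,0.2],
  [[0.068,0.28,0],0,0.2],
  [[0.078,0.32,0],0,0.2],
  [[0.087,0.36,0],0,0.2],
  [[0.092,0.379,0],0,0.2],
  [[0.092,0.379,0],0,0.2],
  [[0.092,0.379,0],0,0.2],
])

```text
t: 19.45
tcp_pos: [0.5256, 0.3075, 0.2233]
eef_rot: [[-0.99, 0.138, -0.002], [0.138, 0.99, -0.001], [0.002, -0.002, -1.0]]
force: [-0.3, 0.3, -1.0]
grip_width: 0.0472
gripper_force: 62.8
```

```bash
python3 - <<'E'
from h import *
a=snap("wrist","c3"); print(fit([a],(.529,.306,-.123),15))
E
```

```text
(array([ 0.52933233,  0.30627841, -0.1375597 ]), np.float64(0.62353387213269))
```

View pics/c3.png

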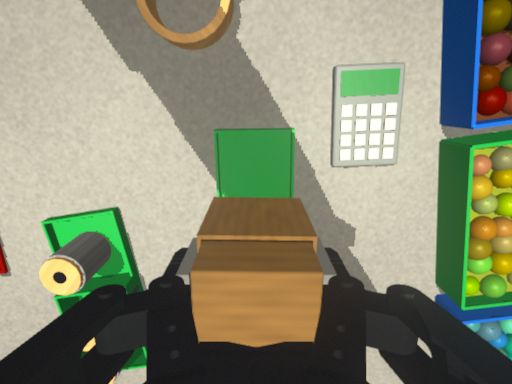

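Request:
play_rows([
  [[-0.003,-0.001,0.03],-1,0.2],
  [[-0.003,-0.001,0.07],-1,0.2],
  [[-0.003,-0.001,0.11],-1,0.2],
  [[-0.003,-0.001,0.145],-1,0.2],
  [[-0.003,-0.001,0.17],-1,0.2],
  [[-0.003,-0.001,0.182],-1,0.2],
  [[-0.003,-0.001,0.19],-1,0.2],
  [[-0.003,-0.001,0.195],-1,0.2],
  [[-0.003,-0.001,0.1965],-1,0.2],
  [[-0.003,-0.001,0.1965],-1,0.2],
  [[-0.003,-0.001,0.1965],-1,0.2],
])

```text
t: 20.6
tcp_pos: [0.5309, 0.3064, 0.029]
eef_rot: [[-0.993, 0.122, 0.002], [0.122, 0.993, 0.001], [-0.002, 0.001, -1.0]]
force: [0.1, -0.5, -0.7]
grip_width: 0.0472
gripper_force: 62.9
```

Request:
play_rows([
  [[0,0,0.002],0,0.2],
  [[0,0,0.002],0,0.2],
  [[0,0,0.002],0,0.7],
  [[0,0,0.002],0,1],
  [[0,0,0.002],0,1],
  [[0,0,0.002],0,1],
  [[0,0,-0.03],0,1],
  [[0,0,-0.08],0,1],
  [[0,0,-0.13],0,1],
  [[0,0,-0.18],0,1],
  [[0,0,-0.23],0,1],
  [[0,0,-0.27],0,1],
])

```text
t: 21.8
tcp_pos: [0.5304, 0.3062, 0.3013]
eef_rot: [[-0.993, 0.122, 0.003], [0.122, 0.993, 0.001], [-0.003, 0.002, -1.0]]
force: [1.1, 0.7, -0.2]
grip_width: 0.0852
gripper_force: 0.0
```

```bash
python3 look.py None w5; python3 - <<'E'
from h import *
s=manip.get_state();R=np.array(s["eef_rot"]);print("to stand jar in tool",R.T@(np.array([.547,-.0912,.30])-s["tcp_pos"]))
E
```

```text
tcp [0.5304 0.3062 0.3013] j6 0.54 t 21.8
[[-0.993  0.122  0.003]
 [ 0.122  0.993  0.001]
 [-0.003  0.002 -1.   ]]
cam [0.459 0.315 0.444] [ 0.29 -0.03 -0.96]
spool_mid 0.77 [102. 229.  56.  49.] [[0.601 0.084 0.045]]
giftbox_mid 0.59 [258. 160.  38.  47.] [[0.531 0.309 0.045]]
giftbox_mid 0.43 [346. 108.  60.  89.] [[0.48  0.426 0.045]]
to stand jar in tool [-0.06460829 -0.39253257 -0.00122174]
```

View pics/w5.png

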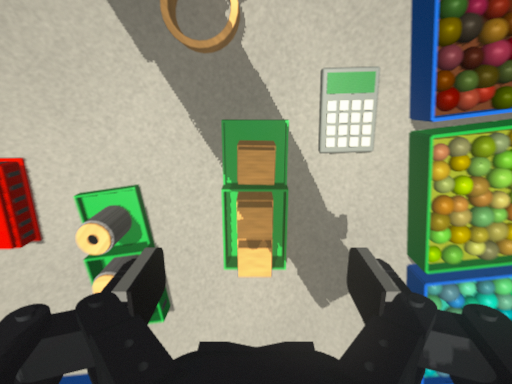

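Request:
play_rows([
  [[-0.007,-0.045,0],1,1],
  [[-0.015,-0.09,0],1,1],
  [[-0.022,-0.135,0],1,1],
  [[-0.03,-0.18,0],1,1],
  [[-0.037,-0.225,0],1,1],
  [[-0.045,-0.27,0],1,1],
  [[-0.052,-0.315,0],1,1],
  [[-0.06,-0.36,0],1,1],
  [[-0.0646,-0.3925,0],1,1],
  [[-0.0646,-0.3925,0],1,1],
  [[-0.0646,-0.3925,0],1,1],
  [[-0.0646,-0.3925,0],1,1],
])

```text
t: 23.2
tcp_pos: [0.5455, -0.0905, 0.2963]
eef_rot: [[-0.99, 0.138, -0.003], [0.138, 0.99, 0.001], [0.003, 0.001, -1.0]]
force: [-0.5, 0.1, -0.2]
grip_width: 0.0855
gripper_force: 0.0
```

```bash
python3 look.py None w6; python3 - <<'E'
from h import *
p=snap("wrist")
hsv=cv2.cvtColor(p["img"],cv2.COLOR_RGB2HSV); w=cv2.inRange(hsv,(0,0,190),(180,40,255))
c=pix(p,[.547,-.0912,.138])[0]; print("pred",c)
n,l,st,ce=cv2.connectedComponentsWithStats(w); i=[k for k in range(1,n) if st[k,4]>300 and np.hypot(*(ce[k]-c))<40]
for k in i: print(st[k],ce[k],toplane(p,ce[k],.138).round(4))
E
```

```text
tcp [ 0.5455 -0.0905  0.2963] j6 -0.143 t 23.2
[[-0.99   0.138 -0.003]
 [ 0.138  0.99   0.001]
 [ 0.003  0.001 -1.   ]]
cam [ 0.475 -0.081  0.439] [ 0.28 -0.04 -0.96]
jar_mid 0.62 [254. 171.  50.  58.] [[ 0.558 -0.095  0.045]]
spool_mid 0.78 [394. 187.  61.  42.] [[0.605 0.085 0.045]]
spool_mid 0.34 [111.  16. 106.  30.] [[ 0.359 -0.229  0.045]]
giftbox_mid 0.96 [ 31. 280.  62.  59.] [[ 0.672 -0.434  0.045]]
giftbox_mid 0.58 [ 20. 149.  38.  55.] [[ 0.489 -0.384  0.045]]
giftbox_mid 0.58 [397. 186.  57.  42.] [[0.603 0.089 0.045]]
pred [254.97734369 177.89009288]
[ 233  154   44   43 1520] [254.61907895 175.14605263] [[ 0.5442 -0.0912  0.138 ]]
```

Request:
play_rows([
  [[0,0,0.05],0,1],
  [[0,0,0.1],0,1],
  [[0,0,0.14],0,1],
  [[0,0,0.175],0,1],
  [[0,0,0.2],0,1],
  [[0,0,0.214],0,1],
  [[0,0,0.217],0,1],
  [[0,0,0.217],0,1],
  [[0,0,0.217],0,0.2],
  [[0,0,0.217],0,0.2],
  [[0,0,0.217],0,0.2],
  [[0,0,0.217],0,0.2],
])

```text
t: 24.65
tcp_pos: [0.5479, -0.0917, 0.0827]
eef_rot: [[-0.99, 0.139, 0.004], [0.139, 0.99, -0.0], [-0.004, 0.0, -1.0]]
force: [0.4, 1.6, 6.7]
grip_width: 0.0487
gripper_force: 62.5
```

Request:
play_rows([
  [[0,0,0],0,0.2],
  [[0,0,0],0,0.2],
  [[0,0,0],0,0.2],
])

```text
t: 24.95
tcp_pos: [0.5479, -0.0917, 0.0827]
eef_rot: [[-0.99, 0.139, 0.004], [0.139, 0.99, -0.001], [-0.004, -0.0, -1.0]]
force: [-0.2, 0.6, 6.5]
grip_width: 0.0488
gripper_force: 62.5
```

Request:
play_rows([
  [[0,0,-0.02],0,0.2],
  [[0,0,-0.045],0,0.2],
  [[0,0,-0.07],0,0.2],
  [[-0.012,-0.035,-0.08],0,0.2],
  [[-0.027,-0.075,-0.08],0,0.2],
  [[-0.042,-0.115,-0.08],0,0.2],
  [[-0.056,-0.155,-0.08],0,0.2],
  [[-0.069,-0.19,-0.08],0,0.2],
  [[-0.076,-0.209,-0.08],0,0.2],
  [[-0.076,-0.209,-0.08],0,0.2],
  [[-0.076,-0.209,-0.08],0,0.2],
])

```text
t: 26.05
tcp_pos: [0.5918, -0.3089, 0.1601]
eef_rot: [[-0.99, 0.14, -0.001], [0.14, 0.99, 0.001], [0.002, 0.001, -1.0]]
force: [-0.3, 0.4, -1.6]
grip_width: 0.0486
gripper_force: 62.7
```

```bash
python3 - <<'E'
from h import *
a=snap("wrist","c4")
E
```

```text
(no output)
```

View pics/c4.png

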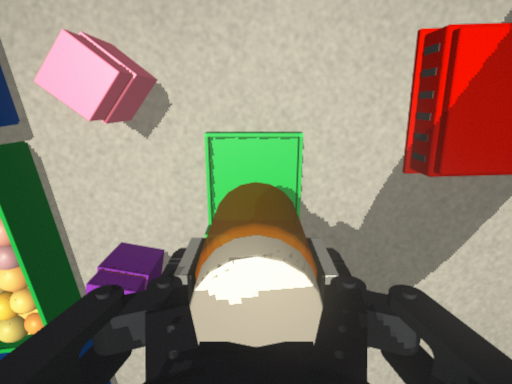

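Request:
play_rows([
  [[0,0,0.03],0,0.2],
  [[0,0,0.06],0,0.2],
  [[0,0,0.085],0,0.2],
  [[0,0,0.103],0,0.2],
  [[0,0,0.114],0,0.2],
  [[0,0,0.12],0,0.2],
  [[0,0,0.123],0,0.2],
  [[0,0,0.1245],0,0.2],
  [[0,0,0.1245],0,0.2],
  [[0,0,0.1245],0,0.2],
])

```text
t: 27.1
tcp_pos: [0.5931, -0.3095, 0.0373]
eef_rot: [[-0.99, 0.139, 0.001], [0.139, 0.99, -0.001], [-0.002, -0.001, -1.0]]
force: [0.1, -0.1, -2.6]
grip_width: 0.0483
gripper_force: 62.6
```

Request:
play_rows([
  [[0,0,0.001],0,0.2],
  [[0,0,0.001],0,0.2],
  [[0,0,0.001],0,0.7],
  [[0,0,0.001],0,1],
  [[0,0,0.001],0,1],
  [[0,0,0.001],0,1],
  [[0,0,-0.03],0,1],
  [[0,0,-0.08],0,1],
  [[0,0,-0.13],0,1],
  [[0,0,-0.18],0,1],
  [[0,0,-0.23],0,1],
  [[0,0,-0.26],0,1],
])

```text
t: 28.3
tcp_pos: [0.5937, -0.3098, 0.3016]
eef_rot: [[-0.99, 0.139, 0.006], [0.139, 0.99, -0.004], [-0.006, -0.003, -1.0]]
force: [1.6, -0.5, 0.6]
grip_width: 0.0855
gripper_force: 0.0
```

```bash
python3 - <<'E'
from h import *
a=snap("wrist");b=snap("side");c=snap("scene")
for n,q in(("jar",(.594,-.3098,.048)),("spool",(.6015,.0883,.040)),("giftbox",(.529,.3062,.042))):
    u=[[r["rect"][:2] for r in manip.find_in(p,n+"_mid")] for p in(b,c)]
    z=[min(l,key=lambda t:np.hypot(*(np.array(t)-pix(p,q)[0]))) for l,p in zip(u,(b,c))]
    print(n,"off",(tri([(b,z[0]),(c,z[1])])-q).round(3))
cv2.imwrite("pics/end.png",np.hstack([cv2.resize(a["img"][:,:,::-1],(400,300)),cv2.resize(b["img"][120:300,190:430,::-1],(400,300))]))
E
```

```text
jar off [-0.005  0.004  0.001]
spool off [ 0.002 -0.003  0.001]
giftbox off [ 0.003 -0.006 -0.006]
```

View pics/end.png

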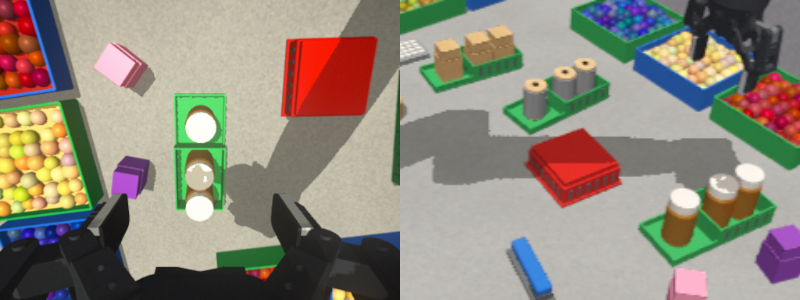

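The picture shows all three things standing upright in the front pockets of their own baskets, and the gripper is clear of them, so I'm handing in the job.

```bash
python3 -c "
from cell import manip
print(manip.finish_job())"
```

```text
the job is handed in; nothing more can be done
None
```

I parked the jar on the red basket first; the jar, spool and gift box now each stand upright in their own basket's front pocket, within about 7 mm of its centre by the cameras, and I handed the job in at about 28 s (the hand-in gave no verdict).

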